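Load the bench tablet, snap the kickstand down and hold the stand upright

TASK

Set up the protocol tablet on the bench stand: take the tablet out of its white charging dock and slide it fully home in the stand's cradle with its screen facing out of the open front, and flip the stand's kickstand down over its dead centre until it snaps against its stop. The hub screw is loose, so the loaded cradle tips forward by itself: bring it upright so that the kickstand's foot comes down to the bench, and finish while still holding it there with the gripper, so that I can tighten the screw. Keep the tablet upright throughout, do not shove the stand along the bench, and leave the timer, the red marker and the beaker where they are.

Things in the scene. Friction and masses are not known exactly. Their poses are not given: they have to be found in the camera images.
- tablet: dark tablet, rigid, 9 mm thick (its x) by 111 mm wide (its y) by 140 mm high (its z), 0.26 kg. Origin at the centre of its lower edge face; z points up along it, the light screen is on its -x face. It starts standing upright in the dock, lower 26 mm in the slot; the upper 114 mm are free to grip across the thickness from above
- tablet_top (a point): centre of the tablet's top edge, 140 mm along its z from its origin
- screen (a point): centre of the tablet's screen face
- dock: white charging dock, fixed, 80 mm deep (x) by 146 mm wide (y) by 36 mm high. Origin on the bench under its centre. The slot for the tablet is 13 by 115 mm, 26 mm deep, open to the top, centred 8 mm behind the centre (at +x 8 mm)
- stand_base: grey weighted foot plate of the stand, 117 by 170 mm, 14 mm high, about 2.4 kg, loose on rubber feet. Origin on the bench straight below the hub axis; the front is -x; the plate reaches from x -85 to +32 mm and y +-85 mm; a black star knob for the hub screw is at the +y end of the hub. z up
- hub (a point): middle of the hub axis, 30 mm above the bench, with the axes of the cradle: y along the hub axis, z up along the cradle, -x out of its open front
- cradle (a joint): lean of the cradle about the hub axis (rad): 0 upright, negative forward (to the front, -x), positive back. Range -0.21 (forward stop, its rest at the start) to +0.30. Turns freely and falls forward from upright (0.02 to 0.1 N m); with the kickstand down the foot meets the bench at about 0 to +0.02 and stops it
- pocket (a point): centre of the pocket floor of the pale blue-grey cradle, where the lower edge (origin) of the seated tablet lies; 24 mm in front of the hub axis, 16 mm up the cradle; axes as hub. Pocket open at top and front, inside 12 mm (x) by 115 mm (y); walls rise 79 mm over the floor, flared lips to 91 mm, so the top 49 mm of a seated tablet stand out. The tablet goes in from above along z
- kickstand (a joint): turn of the kickstand about its pivot (rad): 0 stowed (pointing to the stand's -y side and 25 deg above level), dead centre about 0.5, 2.094 down against its stop. Its spring pushes away from the dead centre both ways: about 1 to 2 N down near the foot takes it from stowed over centre, from about 0.7 it snaps down by itself and stays
- kick_pivot (a point): pivot of the kickstand, on the back of the cradle: 16 mm behind the hub axis, 45 mm to -y, 60 mm up the cradle. Its x axis is the pivot axis: backwards and 22 deg upwards in the cradle frame, so the foot swings outwards, down and back; the joint turns right-handed about it
- kick_foot (a point): centre of the kickstand's round orange rubber foot (9 mm radius), 87 mm from the pivot; stowed it stands out about 60 mm beyond the -y edge of the cradle. The bar is steel, 11 mm thick, with a short tab 12 mm before the foot centre that points backwards
- timer: white lab timer lying flat, 68 x 64 x 18 mm, loose; leave alone
- marker_red: red and white marker pen lying flat, 126 x 13 x 14 mm, loose; leave alone
- beaker_100: small clear beaker, 56 mm across, 71 mm high, loose; leave alone

How it is judged:
By the outcome, as a careful person would: the job done as asked, in the order asked, and still so for the second after the job is handed in, while the arm keeps its last pose, push and grip.
It also fails if it takes over 61 s, if anything falls off the work surface, if the arm or the gripper's body presses on something with over 40 N, if the wrist force passes 120 N, or if a joint passes its speed limit or range.

ROBOT

A 6-joint arm with a two-finger parallel gripper is mounted at the origin on a cart in front of the work surface, level with it; the furniture and walls round the work are solid. World frame = base frame: x ahead of the robot, y to its left, z up, the work surface at z = 0. Lengths are in m, angles in degrees, forces in N, time in s.
With the tool pointing down it reaches from about 0.4 to 0.825 m from the base axis. Payload 7 kg.
Tool frame: the origin (TCP) lies between the finger pads; the fingertips stand 25 mm ahead of it and the grasp point (between the pads) lies 6 mm ahead of it; z points along the fingers, y is the line along which they close (so a half turn about z gives the same grasp; the last joint's range is limited). The gripper opens to 88 mm and grips with 3 to 60 N. Pads are 19 mm wide; open, the fingers measure 130 mm over their backs; the gripper's body (78 mm by 193 mm) begins 47 mm behind the grasp point.
Start: joints at [87.668, 20.546, 0.682, 0, -70.136, -16.507], TCP at [0.218, 0.639, 0.252] pointing down, gripper open.
Joint ranges: [-176.03, 176.03], [-82.01, 121.73], [-58.28, 71.71], [-173.87, 95.51], [-174.79, -0.11], [-173.66, 173.66]. Speed limits (degrees/s): [136.94, 136.94, 172.46, 180, 180, 180].

INTERFACE

Orientations are given as [roll, pitch, yaw] about the fixed x, y, z axes, in that order (R = Rz(yaw) Ry(pitch) Rx(roll)).
In Python, from plant import ctrl gives the robot as it stands.
- The arm moves only by the shell command python3 drive.py 'ROWS'. ROWS is a JSON list of rows, 1 to 8 of them, each of 5 numbers: dx, dy, dz in m, then a turn about the tool's z in degrees, then the finger opening in m; each row is the pose to reach, as a shift and turn from the pose commanded when the command began, along the tool's axes at that moment; what a row does not reach only later rows make up. A row lasts 1/8 s, in which the tool goes at most 0.0625 m and 10.7 degrees, less where a joint would pass 70% of its speed; a pose out of reach is approached as far as the arm can. The fingers move at their own pace and stop on an object; the grip force is fixed at half the most. Time passes only in rows, so rows that do not move let the fingers close. It prints the time, the measured TCP pose, the force, the opening and the grip force at its end.
- ctrl.get_obs(): the state, without advancing time (a new reading comes with each control period).
- ctrl.snapshot(name): name is "scene" or "top"; returns a dict with "frame" (400x640x3 uint8, red, green, blue), "z_map" (400x640 float32, m along the optical axis (not along the pixel's ray), 0 where there is no reading), "fovy" (degrees; the focal length in pixels is half the picture's height over the tangent of half this angle, whatever the lens; pixels are square), "cx", "cy" (the principal point, pixels), "R" (3x3) and "t" (3): a world point X has camera coordinates R X + t. Camera axes: x right, y down, z forward; pixel columns grow to the right and rows downward; lengths in m; the calibration is good to about 2 mm. A picture is of the moment at which its call begins.
- ctrl.close_job(): hands the job in; it is judged then, once.
The state is a dict: "clock": time; "joint_pos": joint angles; "qvel": joint speeds; "tau": joint torques, N m; "tool_pos": TCP position; "orientation": TCP orientation; "force": force on the tool from outside, world axes, zero at the start; "moment": the same for the moment, N m; "opening": finger opening in m; "gripper_force": force on a finger pad.
Only numpy, scipy, OpenCV 4.12 (cv2) and the standard library are available. Lean on these libraries where they do the work, as an engineer would, in place of code of your own. Each camera call takes 0.05 s, during which the arm holds its last target. There are 200 camera calls.

## Working session

There is one attempt and no reset: what is moved stays moved. The work goes in short steps, Python scripts to look and compute and a shell command to move; the robot and the scene stay as the last step left them, time stands still between calls to the robot, and variables do not carry over. Pictures are saved under pics/ and viewed, at most 10 in all, crops included, and the job is handed in when it is done.

```bash
ls; mkdir -p pics
python3 - <<'E'
from plant import ctrl
import cv2,numpy as np
for n in("scene","top"):
    s=ctrl.snapshot(n); np.savez(f"pics/{n}0.npz",**s)
    cv2.imwrite(f"pics/{n}0.png",s["frame"][:,:,::-1])
    print(n,s["fovy"],s["cx"],s["cy"],np.round(s["R"],3).tolist(),s["t"])
    print("cam",-s["R"].T@s["t"])
print(ctrl.get_obs())
E
```

```text
drive.py
pics
plant.py
scene 43.74544554038938 320.1323314468534 198.1142006977854 [[0.809, -0.588, -0.003], [-0.435, -0.596, -0.675], [0.395, 0.547, -0.738]] [-0.54368715  0.18601571  1.10835645]
cam [ 0.08319163 -0.81519276  0.94190843]
top 42.52629026408391 318.10928775526173 205.75452945987715 [[-0.023, -1.0, 0.009], [-0.986, 0.021, -0.164], [0.163, -0.013, -0.986]] [-0.17981066  0.55018774  1.3103473 ]
cam [ 0.32440292 -0.17414795  1.38437123]
{'clock': 0.1, 'joint_pos': array([ 8.76676306e+01,  2.05869365e+01,  6.40296393e-01, -1.55261435e-02,
       -7.01373988e+01, -1.65071907e+01]), 'qvel': array([-0.07264034, -0.11223913,  0.04289656, -0.01733679,  0.02708831,
        0.06568979]), 'tau': array([-1.51593900e-03, -5.84161305e+01,  2.93755174e+01,  7.01574057e+00,
        1.02307118e-02, -5.73067268e-05]), 'tool_pos': array([0.21787327, 0.63845525, 0.25073744]), 'orientation': array([ 1.79915277e+02, -9.88542641e-03, -1.88448387e+01]), 'force': array([-0.39643888,  0.35723833,  0.0464872 ]), 'moment': array([-0.02409605, -0.0399245 , -0.01779209]), 'gripper_force': 0.0, 'opening': 0.08792659303429771}
```
View pics/scene0.png

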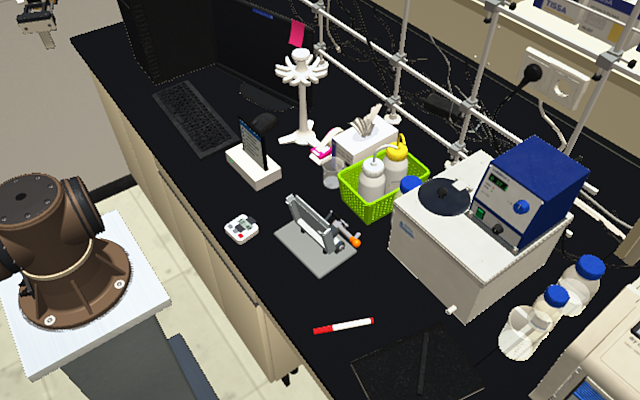

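View pics/top0.png

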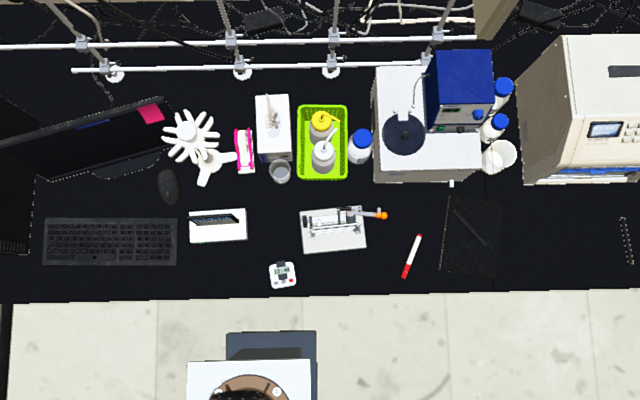

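The scene view shows the tablet in the dock at about (258,160) and the stand at (320,235), with the orange foot at (355,241). The top view has the dock at (218,225), the stand at (335,230) and the foot at (383,215). Next I'll enlarge both.

Create h.py:
```python
import numpy as np,cv2
from plant import ctrl
def load(n,i): return dict(np.load(f"pics/{n}{i}.npz"))
def snap(n,i):
    s=ctrl.snapshot(n); np.savez(f"pics/{n}{i}.npz",**s); return s
def f(s): return s["frame"].shape[0]/2/np.tan(np.radians(s["fovy"])/2)
def ray(s,u,v):
    d=np.array([(u-s["cx"])/f(s),(v-s["cy"])/f(s),1.]); R=s["R"]
    return -R.T@s["t"],R.T@d
def plane(s,u,v,z):
    c,d=ray(s,u,v); return c+d*(z-c[2])/d[2]
def tri(s1,p1,s2,p2):
    c1,d1=ray(s1,*p1);c2,d2=ray(s2,*p2)
    k=np.linalg.lstsq(np.c_[d1,-d2],c2-c1,rcond=None)[0]
    a,b=c1+k[0]*d1,c2+k[1]*d2
    return (a+b)/2,np.linalg.norm(a-b)
def cloud(s):
    v,u=np.mgrid[:400,:640]; z=s["z_map"]
    P=np.stack([(u-s["cx"])/f(s)*z,(v-s["cy"])/f(s)*z,z],-1)
    return (P-s["t"])@s["R"]
def proj(s,X):
    p=s["R"]@np.asarray(X)+s["t"]; return p[:2]/p[2]*f(s)+[s["cx"],s["cy"]]
def crop(s,x0,y0,w,h,k): return cv2.resize(s["frame"][y0:y0+h,x0:x0+w,::-1],None,fx=k,fy=k,interpolation=cv2.INTER_CUBIC)
```

Run:
```python
from h import *
a,b=load("scene",0),load("top",0)
cv2.imwrite("pics/c1.png",np.vstack([crop(a,220,110,160,75,5)[:, :],crop(a,220,185,160,45,5)]))
# combined: scene crop dock + stand
A=crop(a,215,105,80,90,5);B=crop(a,265,185,100,90,4);
C=crop(b,180,195,80,60,5);D=crop(b,290,195,100,60,4)
im=np.zeros((600,800,3),np.uint8)
A=crop(a,215,110,80,85,4);B=crop(a,268,185,100,85,4);C=crop(b,180,200,80,55,4);D=crop(b,294,200,100,55,4)
im[:340,:320]=A;im[:340,400:800]=B;im[350:570,:320]=C;im[350:570,400:800]=D
cv2.imwrite("pics/c1.png",im)
for n,s in(("s",a),("t",b)):
    P=cloud(s);h=cv2.cvtColor(s["frame"],cv2.COLOR_RGB2HSV)
    z=P[...,2]
    print(n,"bench z",np.median(z[215:225,270:290] if n=="t" else z[255:265,250:270]))
    m=(h[...,0]>5)&(h[...,0]<18)&(h[...,1]>180)&(h[...,2]>150)
    N,L,st,c=cv2.connectedComponentsWithStats(m.astype(np.uint8))
    for i in range(1,N):
        if st[i,4]>8: print("orange",st[i],c[i],np.median(P[L==i],0))
```

```text
s bench z 0.0009025397641008695
orange [349 237  12  10  52] [354.61538462 241.90384615] [ 0.50478857 -0.35235218  0.12708392]
t bench z 0.0004764435171479912
orange [376 212  12   7  37] [381.78378378 215.43243243] [ 0.50444609 -0.34843026  0.12641972]
```

View pics/c1.png

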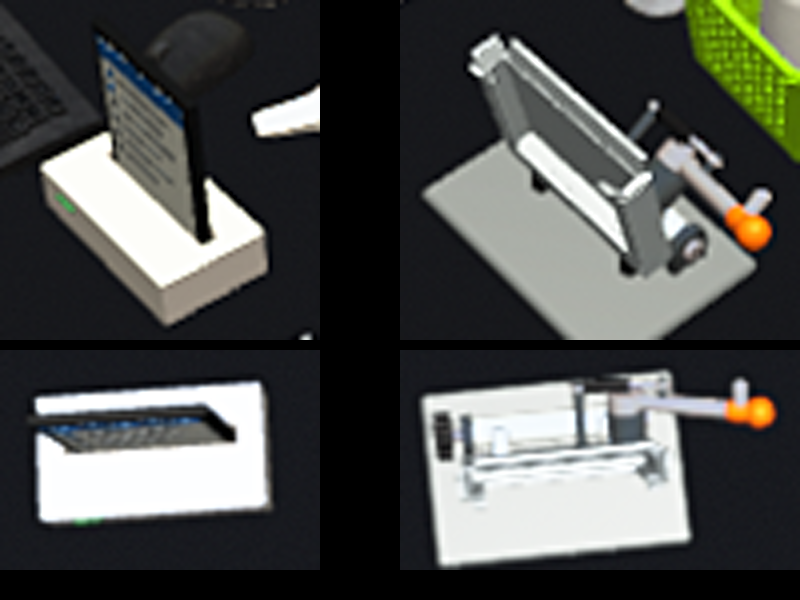

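The crops show the tablet with its screen facing the robot. Its top edge in the scene view runs from (238,116) to (264,138). The stand's open front also faces the robot, and the kickstand points right with its foot at (455,212) in scene pixels, so only a small turn is needed.

Run:
```python
from h import *
S={n:load(n,0) for n in("scene","top")}
def rect(n,box,z,lo,hi,vmin,tol):
    s=S[n];P=cloud(s);g=s["frame"].min(2)
    m=np.zeros((400,640),bool);x0,y0,x1,y1=box;m[y0:y1,x0:x1]=1
    m&=(P[...,2]>lo)&(P[...,2]<hi)&(g>vmin)
    N,L,st,c=cv2.connectedComponentsWithStats(m.astype(np.uint8))
    i=1+np.argmax(st[1:,4]); v,u=np.nonzero(L==i)
    X=np.array([plane(s,a,b,z)[:2] for a,b in zip(u,v)],np.float32)
    r=cv2.minAreaRect(X*1000); print(n,z,"rect mm",np.round(r[0],1),np.round(r[1],1),round(r[2],1),"medz",np.median(P[L==i][:,2]).round(4), len(u))
for n,b in(("top",(180,200,260,255)),("scene",(220,130,290,195))): rect(n,b,.036,.030,.042,120,0)
for n,b in(("top",(290,200,380,260)),("scene",(265,180,370,280))): rect(n,b,.014,.008,.020,80,0)
# tablet points above the dock
for n,b in(("top",(180,195,260,255)),("scene",(220,105,290,195))):
    s=S[n];P=cloud(s)[b[1]:b[3],b[0]:b[2]].reshape(-1,3);P=P[(P[:,2]>.06)&(P[:,2]<.16)]
    print(n,"tablet",len(P),P.min(0).round(3),P.max(0).round(3),np.median(P,0).round(3))
    A=np.c_[P[:,1],P[:,2],np.ones(len(P))];k=np.linalg.lstsq(A,P[:,0],rcond=None)[0];print(" x=",k.round(4))
# cradle points
for n,b in(("top",(294,195,380,255)),("scene",(268,180,360,275))):
    s=S[n];P=cloud(s)[b[1]:b[3],b[0]:b[2]].reshape(-1,3);Q=P[(P[:,2]>.03)&(P[:,2]<.2)]
    for lo in np.arange(.03,.15,.01):
        q=Q[(Q[:,2]>=lo)&(Q[:,2]<lo+.01)]
        if len(q):print(n,round(lo,2),len(q),q.min(0).round(3),q.max(0).round(3))
# tall surroundings
P=cloud(S["top"]).reshape(-1,3)
for (y0,y1) in((.05,.4),(-.4,.05)):
    q=P[(P[:,0]>.3)&(P[:,0]<.66)&(P[:,1]>y0)&(P[:,1]<y1)&(P[:,2]>.1)]; print("tall",y0,len(q),q.min(0).round(3) if len(q) else'',q.max(0).round(3) if len(q) else '')
```

```text
top 0.036 rect mm [502.6  73.6] [ 80.8 147.3] 2.8 medz 0.0363 1164
scene 0.036 rect mm [504.1  70.5] [ 81.3 154.7] 2.8 medz 0.0367 823
top 0.014 rect mm [ 487.5 -230. ] [116.4 168.7] 4.6 medz 0.0144 1464
scene 0.014 rect mm [ 487.8 -231.5] [116.4 168.6] 4.3 medz 0.0146 1829
top tablet 415 [0.504 0.018 0.06 ] [0.516 0.128 0.157] [0.507 0.072 0.138]
 x= [-0.0509  0.0517  0.5054]
scene tablet 720 [0.503 0.014 0.06 ] [0.52  0.127 0.153] [0.508 0.063 0.114]
 x= [-0.0624  0.0196  0.5105]
top 0.03 225 [ 0.477 -0.292  0.03 ] [ 0.525 -0.151  0.04 ]
top 0.04 205 [ 0.473 -0.288  0.04 ] [ 0.524 -0.151  0.05 ]
top 0.05 59 [ 0.473 -0.287  0.05 ] [ 0.511 -0.154  0.06 ]
top 0.06 30 [ 0.472 -0.289  0.06 ] [ 0.512 -0.177  0.07 ]
top 0.07 23 [ 0.479 -0.291  0.07 ] [ 0.5  -0.17  0.08]
top 0.08 43 [ 0.477 -0.289  0.08 ] [ 0.509 -0.175  0.09 ]
top 0.09 98 [ 0.466 -0.299  0.09 ] [ 0.528 -0.177  0.1  ]
top 0.1 125 [ 0.462 -0.328  0.1  ] [ 0.533 -0.17   0.11 ]
top 0.11 105 [ 0.459 -0.342  0.11 ] [ 0.531 -0.17   0.12 ]
top 0.12 162 [ 0.451 -0.342  0.12 ] [ 0.524 -0.167  0.13 ]
top 0.13 88 [ 0.452 -0.341  0.13 ] [ 0.526 -0.167  0.138]
scene 0.03 204 [ 0.474 -0.295  0.03 ] [ 0.679 -0.096  0.04 ]
scene 0.04 356 [ 0.473 -0.294  0.04 ] [ 0.678 -0.118  0.05 ]
scene 0.05 162 [ 0.47  -0.295  0.05 ] [ 0.663 -0.146  0.06 ]
scene 0.06 136 [ 0.468 -0.294  0.06 ] [ 0.649 -0.151  0.07 ]
scene 0.07 98 [ 0.466 -0.295  0.07 ] [ 0.646 -0.148  0.08 ]
scene 0.08 202 [ 0.463 -0.295  0.08 ] [ 0.645 -0.156  0.09 ]
scene 0.09 208 [ 0.462 -0.296  0.09 ] [ 0.646 -0.165  0.1  ]
scene 0.1 237 [ 0.459 -0.312  0.1  ] [ 0.533 -0.173  0.11 ]
scene 0.11 187 [ 0.458 -0.339  0.11 ] [ 0.532 -0.172  0.12 ]
scene 0.12 288 [ 0.451 -0.363  0.12 ] [ 0.525 -0.164  0.13 ]
scene 0.13 139 [ 0.461 -0.359  0.13 ] [ 0.523 -0.168  0.136]
tall 0.05 547 [0.504 0.05  0.1  ] [0.66  0.152 0.234]
tall -0.4 2461 [ 0.324 -0.4    0.1  ] [0.66  0.05  1.384]
```

```bash
cat >> h.py <<'E'
def to(x,y,z,yaw):
    o=ctrl.get_obs();p=o["tool_pos"];w=np.radians(o["orientation"][2])
    d=np.array([x,y,z])-p;X=np.array([np.cos(w),np.sin(w),0]);Y=np.array([np.sin(w),-np.cos(w),0])
    t=-((yaw-o["orientation"][2]+180)%360-180)
    print("at",p.round(4),o["orientation"].round(2),"go",np.round([d@X,d@Y,-d[2],0],4),"turn",round(t,2),"F",o["force"].round(1),"t",o["clock"])
E
python3 - <<'E'
from h import *
a,b=load("scene",0),load("top",0)
for p,q in(((238.7,116),(187,217)),((262.5,135.7),(232.5,214))): print(tri(a,p,b,q))
print("foot",tri(a,(355,241.9),b,(382,215.4)))
for n,s in(("s",a),("t",b)):
    P=cloud(s).reshape(-1,3)
    q=P[(P[:,0]>.44)&(P[:,0]<.5)&(P[:,1]>-.31)&(P[:,1]<-.15)&(P[:,2]>.115)&(P[:,2]<.14)]
    for y in np.arange(-.31,-.15,.01):
        r=q[(q[:,1]>=y)&(q[:,1]<y+.01)]
        if len(r):print(n,y.round(2),len(r),np.sort(r[:,0])[::max(1,len(r)//6)].round(3), r[:,2].max().round(3))
to(.5113,.0728,.22,-87.2)
E
```

```text
(array([0.50880189, 0.1285804 , 0.14480551]), np.float64(8.243084672701954e-05))
(array([0.51234059, 0.01677258, 0.15429016]), np.float64(0.00011147881904536692))
foot (array([ 0.50638433, -0.34931555,  0.12362371]), np.float64(0.0017363730227627117))
s -0.3 40 [0.46  0.466 0.468 0.472 0.476 0.48  0.483] 0.133
s -0.29 29 [0.46  0.464 0.483 0.483 0.484 0.485 0.487 0.489] 0.136
s -0.28 29 [0.481 0.482 0.483 0.483 0.484 0.484 0.486 0.488] 0.134
s -0.27 24 [0.48  0.481 0.482 0.483 0.483 0.486] 0.134
s -0.26 28 [0.479 0.48  0.481 0.482 0.482 0.483 0.484] 0.135
s -0.25 23 [0.478 0.479 0.481 0.481 0.481 0.482 0.483 0.486] 0.135
s -0.24 24 [0.478 0.478 0.479 0.48  0.481 0.483] 0.135
s -0.23 21 [0.477 0.478 0.479 0.48  0.48  0.481 0.482] 0.135
s -0.22 30 [0.476 0.477 0.478 0.479 0.48  0.481] 0.136
s -0.21 18 [0.476 0.477 0.477 0.478 0.479 0.479] 0.136
s -0.2 25 [0.475 0.476 0.477 0.477 0.478 0.478 0.482] 0.136
s -0.19 33 [0.451 0.457 0.474 0.475 0.476 0.477 0.479] 0.136
s -0.18 49 [0.451 0.46  0.464 0.468 0.472 0.474 0.479] 0.133
s -0.17 16 [0.456 0.459 0.462 0.465 0.467 0.469 0.471 0.473] 0.
[... 294 characters left out ...]
 0.485] 0.136
t -0.25 13 [0.479 0.48  0.481 0.481 0.483 0.483 0.486] 0.136
t -0.24 12 [0.479 0.479 0.481 0.481 0.482 0.483] 0.136
t -0.23 16 [0.477 0.478 0.478 0.479 0.481 0.481 0.482 0.483] 0.138
t -0.22 12 [0.477 0.477 0.479 0.479 0.481 0.481] 0.135
t -0.21 14 [0.475 0.477 0.477 0.478 0.479 0.48  0.482] 0.138
t -0.2 14 [0.475 0.475 0.477 0.477 0.479 0.479 0.481] 0.136
t -0.19 15 [0.453 0.458 0.475 0.476 0.477 0.477 0.479 0.48 ] 0.134
t -0.18 31 [0.451 0.455 0.461 0.466 0.473 0.476 0.48 ] 0.133
t -0.17 15 [0.458 0.46  0.462 0.465 0.467 0.47  0.472 0.476] 0.135
at [0.2179 0.6385 0.2507] [ 1.7992e+02 -1.0000e-02 -1.8840e+01] go [0.4604 0.4406 0.0307 0.    ] turn 68.36 F [-0.4  0.4  0. ] t 0.1
```

```bash
python3 drive.py '[[0.46,0.44,0.03,68.4,0.06],[0.46,0.44,0.03,68.4,0.06],[0.46,0.44,0.03,68.4,0.06],[0.46,0.44,0.03,68.4,0.06],[0.46,0.44,0.03,68.4,0.06],[0.46,0.44,0.03,68.4,0.06],[0.46,0.44,0.03,68.4,0.06],[0.46,0.44,0.03,68.4,0.06]]'; python3 -c "
from h import *
to(.5113,.0728,.22,-87.2)"
```

```text
clock: 1.1
tool_pos: [0.4485, 0.1936, 0.228]
orientation: [-180.0, 0.0, -87.3]
force: [1.6, 1.3, 0.2]
opening: 0.0601
gripper_force: 0.0
at [0.4485 0.1936 0.228 ] [-1.7999e+02  1.0000e-02 -8.7270e+01] go [ 0.1237 -0.057   0.008   0.    ] turn -0.07 F [1.6 1.3 0.2] t 1.1
```

```bash
python3 drive.py '[[0.11,-0.05,0,0,0.06],[0.11,-0.05,0,0,0.06],[0.11,-0.05,0,0,0.06],[0.11,-0.05,0,0,0.06]]'; python3 -c "
from h import *
to(.5113,.0728,.134,-87.2)"
```

```text
clock: 1.6
tool_pos: [0.5032, 0.0877, 0.2277]
orientation: [180.0, -0.0, -87.3]
force: [-0.3, 0.6, -0.5]
opening: 0.0599
gripper_force: 0.0
at [0.5032 0.0877 0.2277] [ 1.7996e+02 -1.0000e-02 -8.7320e+01] go [ 0.0153 -0.0074  0.0937  0.    ] turn -0.12 F [-0.3  0.6 -0.5] t 1.6
```

```bash
python3 drive.py '[[0.015,-0.0074,0,0,0.06],[0.015,-0.0074,0.05,0,0.06],[0.015,-0.0074,0.094,0,0.06],[0.015,-0.0074,0.094,0,0.06],[0.015,-0.0074,0.094,0,0.06]]'
python3 - <<'E'
from h import *
to(.5113,.0728,.134,-87.2)
s=snap("scene",1);cv2.imwrite("pics/s1.png",crop(s,180,70,160,120,5))
E
```

```text
clock: 2.22
tool_pos: [0.5124, 0.0742, 0.1355]
orientation: [-179.9, 0.0, -87.1]
force: [0.4, -0.9, 0.6]
opening: 0.0598
gripper_force: 0.0
at [0.5124 0.0742 0.1355] [-179.91    0.    -87.14] go [0.0013 0.0012 0.0015 0.    ] turn 0.06 F [ 0.4 -0.9  0.6] t 2.225
```

View pics/s1.png

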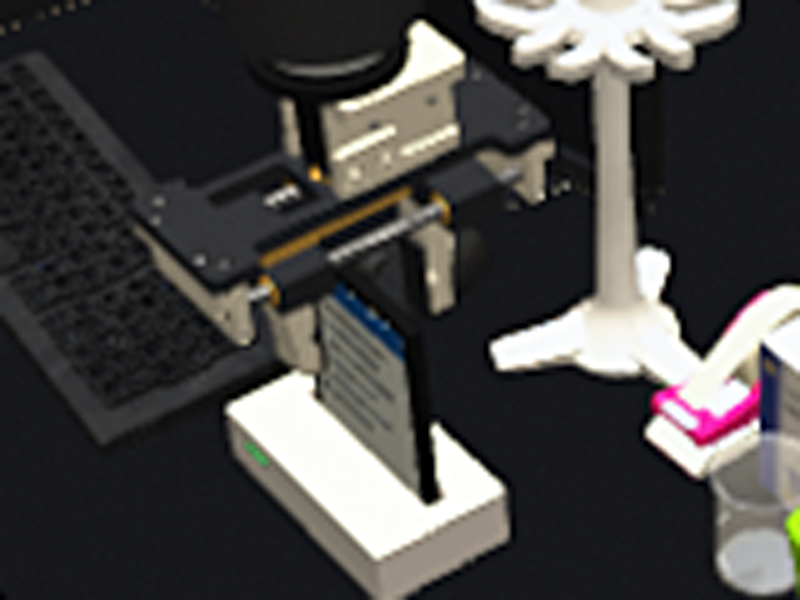

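The tablet stands between the open fingers, which straddle it at (310,330) and (430,280). I'll close and lift now.

```bash
python3 drive.py '[[0.001,0.001,0.001,0,0.06],[0.001,0.001,0.001,0,0],[0.001,0.001,0.001,0,0],[0.001,0.001,0.001,0,0],[0.001,0.001,0.001,0,0],[0.001,0.001,0.001,0,0]]'; python3 drive.py '[[0,0,-0.01,0,0],[0,0,-0.03,0,0],[0,0,-0.07,0,0],[0,0,-0.12,0,0],[0,0,-0.15,0,0],[0,0,-0.15,0,0],[0,0,-0.15,0,0]]';python3 - <<'E'
from h import *
for n in("scene","top"):
    s=snap(n,2)
    if n=="scene":cv2.imwrite("pics/s2.png",crop(s,180,40,160,120,5))
to(.468,-.232,.28,-85.4)
E
```

```text
clock: 3.02
tool_pos: [0.5105, 0.0724, 0.133]
orientation: [180.0, -0.0, -87.2]
force: [-0.1, 0.1, 0.2]
opening: 0.0153
gripper_force: 0.0
clock: 3.9
tool_pos: [0.5097, 0.0723, 0.2822]
orientation: [179.9, 0.0, -87.3]
force: [-0.1, -0.2, -2.6]
opening: 0.0087
gripper_force: 30.0
at [0.5097 0.0721 0.2817] [ 1.7986e+02 -4.0000e-02 -8.7250e+01] go [0.3018 0.0562 0.0017 0.    ] turn -1.85 F [-0.4  0.5 -2.6] t 4.0
```

View pics/s2.png

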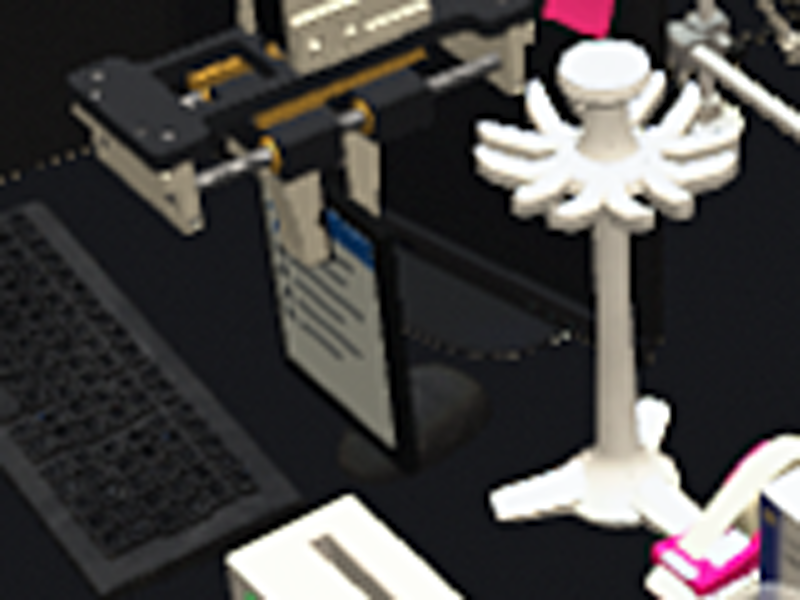

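The tablet is held off the dock and looks upright, with its lower right corner at about (408,470) in the crop. I'll measure where its lower edge is relative to the TCP.

Run:
```python
from h import *
s=load("scene",2)
for nm,(u,v) in dict(BR=(261.6,134),BL=(237,110.4),TR=(259,88)).items():
    c,d=ray(s,u,v); X=c+d*(.505-c[0])/d[0]; print(nm,X.round(4))
for n,b in(("scene",(222,70,275,140)),("top",(180,190,250,240))):
    s=load(n,2);P=cloud(s)[b[1]:b[3],b[0]:b[2]].reshape(-1,3)
    P=P[(abs(P[:,0]-.509)<.02)&(abs(P[:,1]-.072)<.065)&(P[:,2]>.1)&(P[:,2]<.24)]
    print(n,len(P),np.percentile(P,[0,1,5,50,95,99,100],axis=0).round(3).tolist())
    k=np.linalg.lstsq(np.c_[P[:,1],P[:,2],np.ones(len(P))],P[:,0],rcond=None)[0];print(k.round(4))
```

```text
BR [0.505  0.0063 0.1705]
BL [0.505  0.1252 0.1664]
TR [ 0.505  -0.0066  0.3084]
scene 682 [[0.502, 0.015, 0.155], [0.503, 0.016, 0.157], [0.504, 0.018, 0.161], [0.507, 0.063, 0.2], [0.514, 0.12, 0.236], [0.516, 0.127, 0.239], [0.518, 0.131, 0.24]]
[-0.066  -0.0043  0.5127]
top 112 [[0.505, 0.018, 0.155], [0.506, 0.018, 0.156], [0.506, 0.019, 0.161], [0.507, 0.033, 0.196], [0.513, 0.054, 0.236], [0.517, 0.058, 0.239], [0.517, 0.06, 0.239]]
[-0.1366 -0.0095  0.5147]
```

```bash
python3 drive.py '[[0.05,0.01,0,0,0],[0.1,0.02,0,0,0],[0.15,0.03,0,-1.8,0],[0.2,0.04,0,-1.8,0],[0.25,0.05,0,-1.8,0],[0.29,0.056,0,-1.8,0],[0.302,0.056,0,-1.8,0],[0.302,0.056,0,-1.8,0]]'; python3 drive.py '[[0,0,0,0,0],[0,0,0,0,0]]';python3 - <<'E'
from h import *
to(.468,-.2315,.28,-85.4)
for n in("scene","top"):
    s=snap(n,3)
    P=cloud(s).reshape(-1,3);q=P[(abs(P[:,0]-.468)<.06)&(abs(P[:,1]+.23)<.075)]
    t=q[(q[:,2]>.165)&(q[:,2]<.24)];c=q[(q[:,2]>.1)&(q[:,2]<.14)]
    for r in(t,c): print(n,len(r),np.percentile(r,[0,2,50,98,100],axis=0).round(3).tolist())
    k=np.linalg.lstsq(np.c_[t[:,1],t[:,2],np.ones(len(t))],t[:,0],rcond=None)[0];print(k.round(4))
    if n=="scene":cv2.imwrite("pics/s3.png",crop(s,250,120,130,120,5))
E
```

```text
clock: 5.0
tool_pos: [0.4687, -0.2325, 0.2819]
orientation: [179.9, 0.0, -85.5]
force: [0.1, 0.0, -2.1]
opening: 0.0087
gripper_force: 30.0
clock: 5.25
tool_pos: [0.4693, -0.2311, 0.283]
orientation: [180.0, 0.0, -85.4]
force: [-0.4, 0.0, -3.2]
opening: 0.0091
gripper_force: 30.0
at [ 0.4693 -0.2311  0.283 ] [ 1.800e+02  1.000e-02 -8.537e+01] go [0.0003 0.0013 0.003  0.    ] turn 0.03 F [-0.4  0.  -3.2] t 5.25
scene 896 [[0.461, -0.286, 0.165], [0.462, -0.285, 0.167], [0.467, -0.239, 0.204], [0.478, -0.179, 0.239], [0.481, -0.173, 0.24]]
scene 619 [[0.451, -0.304, 0.1], [0.458, -0.299, 0.101], [0.48, -0.254, 0.117], [0.527, -0.169, 0.133], [0.528, -0.164, 0.135]]
[-0.1001 -0.0064  0.4448]
top 40 [[0.461, -0.198, 0.168], [0.461, -0.198, 0.168], [0.462, -0.185, 0.207], [0.463, -0.174, 0.238], [0.463, -0.174, 0.238]]
top 52 [[0.45, -0.298, 0.11], [0.451, -0.297, 0.11], [0.463, -0.174, 0.126], [0.48, -0.167, 0.131], [0.48, -0.167, 0.134]]
[-0.0289 -0.0032  0.4574]
```

View pics/s3.png

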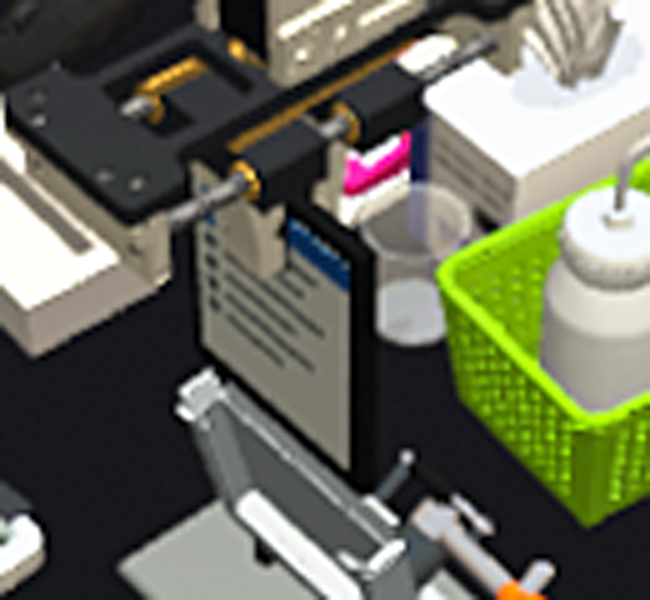

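The tablet is upright right over the cradle mouth: the lip corners are at (200,385) and (385,545), and the tablet's lower corner at (360,480). Now I'll lower it into the mouth.

```bash
python3 drive.py '[[0.0015,0.0015,0.008,0,0],[0.0015,0.0015,0.016,0,0],[0.0015,0.0015,0.022,0,0],[0.0015,0.0015,0.027,0,0],[0.0015,0.0015,0.030,0,0],[0.0015,0.0015,0.032,0,0],[0.0015,0.0015,0.032,0,0]]'
python3 - <<'E'
from h import *
to(.49,-.231,.172,-85.4)
for n in("scene",):
    s=snap(n,4)
    cv2.imwrite("pics/s4.png",crop(s,270,150,110,120,5))
E
```

```text
clock: 6.22
tool_pos: [0.4677, -0.2336, 0.251]
orientation: [180.0, -0.0, -85.4]
force: [-0.5, 0.6, -2.6]
opening: 0.0088
gripper_force: 30.0
at [ 0.4677 -0.2336  0.251 ] [180.    -0.   -85.44] go [-0.0008 -0.0224  0.079   0.    ] turn -0.04 F [-0.5  0.6 -2.6] t 6.225
```

View pics/s4.png

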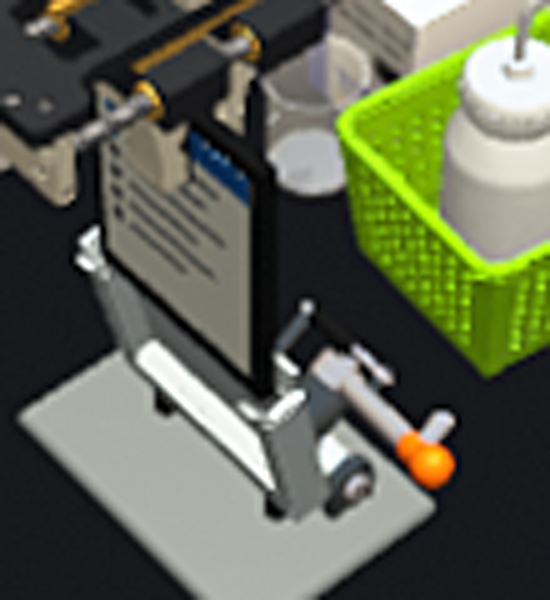

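The lower edge now sits inside the mouth, between the lips at (90,250) and (285,400), and no contact force shows. Next I'll swing the cradle upright with the tablet while lowering it.

```bash
python3 drive.py '[[0,-0.004,0.001,0,0],[0,-0.008,0.002,0,0],[0,-0.012,0.004,0,0],[0,-0.016,0.006,0,0],[0,-0.019,0.008,0,0],[0,-0.0215,0.010,0,0],[0,-0.0215,0.012,0,0],[0,-0.0215,0.012,0,0]]'
python3 - <<'E'
from h import *
to(.49,-.231,.172,-85.4)
s=snap("scene",5);P=cloud(s).reshape(-1,3)
q=P[(P[:,2]>.1)&(P[:,2]<.15)&(P[:,1]<-.287)&(P[:,1]>-.31)&(P[:,0]>.43)&(P[:,0]<.52)]
print(np.percentile(q,[0,5,50,95,100],axis=0).round(3))
E
```

```text
clock: 7.28
tool_pos: [0.492, -0.233, 0.2455]
orientation: [-179.6, -0.3, -85.3]
force: [-6.9, 6.9, 34.6]
opening: 0.0142
gripper_force: 32.6
at [ 0.492  -0.233   0.2455] [-179.57   -0.3   -85.29] go [-0.0022  0.0018  0.0735  0.    ] turn 0.11 F [-6.9  6.9 34.6] t 7.275
[[ 0.46  -0.31   0.1  ]
 [ 0.464 -0.306  0.102]
 [ 0.48  -0.294  0.112]
 [ 0.517 -0.288  0.139]
 [ 0.52  -0.287  0.149]]
```

The upward force is 34 N, so it's jammed on a lip. I'll back off upward and look.

```bash
python3 drive.py '[[0,0,-0.004,0,0],[0,0,-0.008,0,0],[0,0,-0.012,0,0],[0,0,-0.012,0,0]]'
python3 - <<'E'
from h import *
to(.49,-.231,.172,-85.4)
a=snap("scene",6);b=snap("top",6)
im=np.zeros((600,800,3),np.uint8)
im[:,:400]=cv2.resize(crop(a,280,150,80,120,5),(400,600));im[:360,400:]=crop(b,290,190,100,90,4)
cv2.imwrite("pics/s6.png",im)
E
```

```text
clock: 7.82
tool_pos: [0.4896, -0.232, 0.2516]
orientation: [-179.9, -0.0, -85.4]
force: [-2.2, 0.3, 6.4]
opening: 0.0087
gripper_force: 30.0
at [ 0.4896 -0.232   0.2516] [-1.7994e+02 -3.0000e-02 -8.5430e+01] go [-0.0009 -0.0005  0.0796  0.    ] turn -0.03 F [-2.2  0.3  6.4] t 7.825
```

View pics/s6.png

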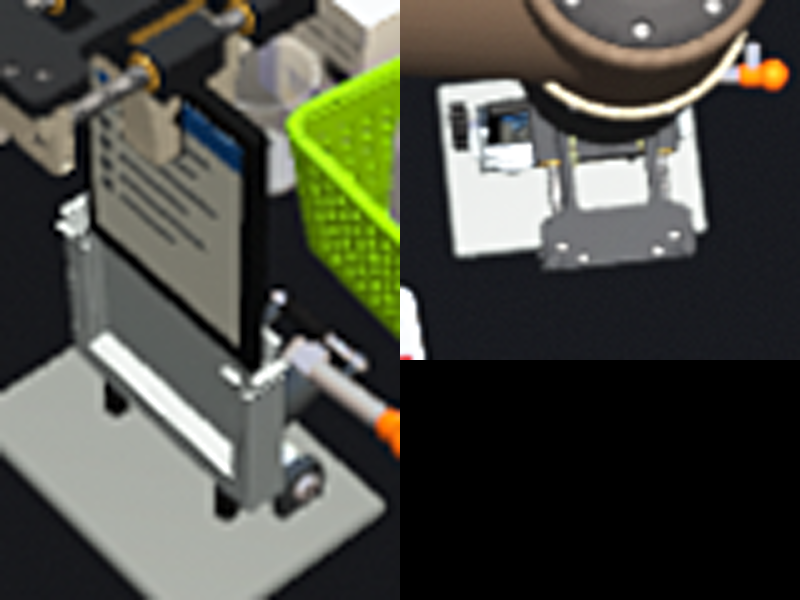

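The cradle is upright, but the tablet's right corner (255,360) seems to sit on the right lip at (255,375). The +y force agrees, so I'll measure the sideways offset.

```bash
python3 drive.py '[[0,0,-0.002,0,0],[0,0,-0.003,0,0],[0,0,-0.003,0,0]]'
python3 - <<'E'
from h import *
to(.49,-.231,.172,-85.4)
s=snap("scene",7);P=cloud(s);c,sn=np.cos(np.radians(4.6)),np.sin(np.radians(4.6))
L=P-[.514,-.2284,0];X=c*L[...,0]+sn*L[...,1];Y=-sn*L[...,0]+c*L[...,1];Z=P[...,2]
g=cv2.cvtColor(s["frame"],cv2.COLOR_RGB2GRAY)
for z in np.arange(.07,.24,.008):
    m=(Z>=z)&(Z<z+.008)&(X>-.05)&(X<0.)&(abs(Y)<.085)
    if m.sum(): print(z.round(3),m.sum(),"Y",np.percentile(Y[m]*1000,[0,3,97,100]).round(1),"X",np.percentile(X[m]*1000,[0,10,50,90,100]).round(1))
# depth along rows: bright lip pixels
m=(Z>.12)&(Z<.15)&(X>-.06)&(X<0.)&(abs(Y)<.085)&(g>150)
N,lb,st,ce=cv2.connectedComponentsWithStats(m.astype(np.uint8))
for i in range(1,N):
    if st[i,4]>4:
        k=lb==i;print("lip",st[i],"Y",(Y[k].min()*1e3).round(1),(Y[k].max()*1e3).round(1),"X",(X[k].min()*1e3).round(1),(X[k].max()*1e3).round(1),"Z",Z[k].min().round(3),Z[k].max().round(3))
E
```

```text
clock: 8.3
tool_pos: [0.489, -0.2317, 0.2536]
orientation: [180.0, 0.0, -85.4]
force: [-1.3, -0.6, -3.1]
opening: 0.0086
gripper_force: 30.0
at [ 0.489  -0.2317  0.2536] [ 1.7996e+02  2.0000e-02 -8.5440e+01] go [-0.0006 -0.001   0.0816  0.    ] turn -0.04 F [-1.3 -0.6 -3.1] t 8.3
0.07 95 Y [-63.4 -63.1  58.7  60.3] X [-37.1 -34.2 -19.3 -17.8 -15.8]
0.078 105 Y [-63.4 -63.1  59.5  62.7] X [-36.1 -34.6 -19.5 -17.6  -2. ]
0.086 93 Y [-63.9 -63.   58.3  62.4] X [-36.5 -34.7 -19.4  -7.5  -0. ]
0.094 107 Y [-63.6 -63.3  57.3  59.9] X [-36.7 -35.  -20.  -18.1  -0.6]
0.102 94 Y [-64.2 -62.8  58.8  62.6] X [-37.  -35.2 -20.3 -19.1 -15.8]
0.11 91 Y [-65.  -64.   58.7  61.3] X [-37.4 -35.8 -21.3 -19.9 -17.4]
0.118 47 Y [-65.1 -64.2  59.1  59.5] X [-37.6 -37.1 -30.2 -20.4 -16.9]
0.126 97 Y [-64.5 -63.8  61.6  64.7] X [-40.4 -36.8 -27.7 -18.5 -14.5]
0.134 122 Y [-67.6 -65.5  63.   65.2] X [-42.7 -34.1 -27.8 -22.8 -12. ]
0.142 84 Y [-55.2 -54.   51.7  56. ] X [-30.  -29.1 -28.2 -26.8 -20.9]
0.15 91 Y [-56.4 -54.4  51.9  54. ] X [-30.  -29.2 -28.  -26.9 -21.9]
0.158 84 Y [-55.2 -53.8  49.7  54.3] X
[... 242 characters left out ...]
.2]
0.19 94 Y [-56.3 -54.3  51.   52.7] X [-30.3 -29.4 -28.3 -27.  -22. ]
0.198 89 Y [-55.1 -54.2  43.3  47. ] X [-30.9 -29.1 -28.3 -26.7 -19.6]
0.206 82 Y [-56.  -54.4  40.9  46.1] X [-30.6 -29.3 -28.3 -25.3 -19.6]
0.214 61 Y [-54.7 -54.4  35.5  39.2] X [-30.3 -29.5 -28.5 -26.6 -18.8]
0.222 58 Y [-56.2 -54.9  46.   47.9] X [-29.9 -29.1 -28.1 -26.5 -20.3]
0.23 81 Y [-55.8 -55.2  44.8  46.8] X [-44.5 -42.8 -28.1 -26.5 -21. ]
0.238 84 Y [-55.3 -54.6   5.7   7.8] X [-44.5 -43.8 -28.9 -26.6  -4.4]
lip [292 190   5   8  29] Y 52.4 65.2 X -40.9 -24.9 Z 0.127 0.139
lip [329 217   8  13  32] Y -67.6 -47.2 X -35.6 -12.0 Z 0.124 0.147
lip [324 224   4   3   7] Y -58.9 -52.0 X -42.7 -38.7 Z 0.134 0.138
```

```bash
cat > lean.py <<'E'
from h import *
def fit(i,lat=True):
    s=snap("scene",i);P=cloud(s);c,sn=np.cos(np.radians(4.6)),np.sin(np.radians(4.6))
    L=P-[.514,-.2284,0];X=c*L[...,0]+sn*L[...,1];Y=-sn*L[...,0]+c*L[...,1];Z=P[...,2]
    for n,z0,z1 in(("wall",.062,.118),("tablet",.142,.225)):
        m=(Z>z0)&(Z<z1)&(abs(Y)<.05)&(X<-.01)&(X>(-.045 if n=="wall" else -.06))
        x,y,z=X[m],Y[m],Z[m]
        for _ in range(4):
            k=np.linalg.lstsq(np.c_[y,z-.03,np.ones(len(y))],x,rcond=None)[0]
            r=abs(k[0]*y+k[1]*(z-.03)+k[2]-x);o=r<max(.0015,2*r.std());x,y,z=x[o],y[o],z[o]
        print(n,len(x),"yaw rel",np.degrees(-k[0]).round(2),"lean",k[1].round(4),"x0 mm",(k[2]*1e3).round(2))
    r=[(Y[(Z>a)&(Z<b)&(X>-.045)&(X<.0)&(abs(Y)<.08)]*1e3) for a,b in((.05,.10),(.15,.19))]
    for q in r:print("Y",np.percentile(q,[1,99]).round(1))
E
python3 -c "
from lean import *
fit(8)"; python3 drive.py '[[0,-0.001,0,0,0],[0,-0.002,0,0,0],[0,-0.002,0,0,0]]'; python3 -c "
from lean import *
fit(9);to(.49,-.231,.172,-85.4)"
```

```text
wall 317 yaw rel -0.06 lean -0.0459 x0 mm -16.5
tablet 702 yaw rel 0.02 lean -0.0009 x0 mm -28.19
Y [-63.6  60.1]
Y [-54.7  53.6]
clock: 8.78
tool_pos: [0.4913, -0.2317, 0.254]
orientation: [-180.0, 0.0, -85.4]
force: [-0.2, 0.2, -2.4]
opening: 0.0088
gripper_force: 30.0
wall 338 yaw rel -0.2 lean -0.0184 x0 mm -16.72
tablet 700 yaw rel 0.02 lean 0.0007 x0 mm -26.11
Y [-63.6  61.1]
Y [-54.8  53.4]
at [ 0.4913 -0.2317  0.2541] [-179.99   -0.    -85.44] go [-0.0008  0.0012  0.0821  0.    ] turn -0.04 F [-0.4 -0.3 -2.6] t 8.825
```

```bash
python3 drive.py '[[0,0,0.002,0,0],[0,0,0.004,0,0],[0,0,0.006,0,0],[0,0,0.008,0,0],[0,0,0.010,0,0],[0,0,0.010,0,0]]'; python3 -c "
from lean import *
fit(10);to(.49,-.231,.172,-85.4)"
```

```text
clock: 9.57
tool_pos: [0.4935, -0.2325, 0.2514]
orientation: [-179.5, -0.3, -85.3]
force: [-9.5, 11.5, 41.3]
opening: 0.0096
gripper_force: 30.4
wall 311 yaw rel -0.03 lean -0.0123 x0 mm -16.65
tablet 709 yaw rel -0.05 lean 0.0149 x0 mm -27.28
Y [-63.6  60.4]
Y [-56.3  53.9]
at [ 0.4935 -0.2325  0.2514] [-179.52   -0.27  -85.3 ] go [-0.0018  0.0033  0.0794  0.    ] turn 0.1 F [-9.2 10.7 42.4] t 9.625
```

```bash
python3 drive.py '[[0,0.001,-0.004,0,0],[0,0.0015,-0.0085,0,0],[0,0.0015,-0.0085,0,0]]';python3 - <<'E'
from h import *
for n in("top","scene"):
    P=cloud(load(n,0)).reshape(-1,3)
    q=P[(P[:,0]>.54)&(P[:,0]<.70)&(P[:,1]>-.36)&(P[:,1]<-.1)&(P[:,2]>.12)&(P[:,2]<.5)]
    for x in np.arange(.54,.7,.02):
        r=q[(q[:,0]>=x)&(q[:,0]<x+.02)]
        if len(r): print(n,x.round(2),len(r),r[:,2].max().round(3),r[:,1].min().round(3),r[:,1].max().round(3))
to(.49,-.231,.172,-85.4)
a=snap("scene",11)
cv2.imwrite("pics/s11.png",crop(a,285,165,70,80,7))
E
```

```text
clock: 10.0
tool_pos: [0.4895, -0.2318, 0.2524]
orientation: [180.0, 0.0, -85.4]
force: [-0.6, 0.7, -1.7]
opening: 0.0088
gripper_force: 30.0
top 0.6 62 0.186 -0.359 -0.343
top 0.62 72 0.186 -0.359 -0.343
top 0.64 161 0.185 -0.36 -0.188
top 0.66 285 0.195 -0.36 -0.184
top 0.68 340 0.207 -0.36 -0.184
scene 0.6 114 0.183 -0.36 -0.343
scene 0.62 52 0.183 -0.36 -0.344
scene 0.64 169 0.181 -0.359 -0.192
scene 0.66 312 0.196 -0.36 -0.186
scene 0.68 257 0.206 -0.36 -0.186
at [ 0.4895 -0.2318  0.2524] [ 1.7998e+02  1.0000e-02 -8.5450e+01] go [-0.0008 -0.0006  0.0804  0.    ] turn -0.05 F [-0.6  0.7 -1.7] t 10.0
```

View pics/s11.png

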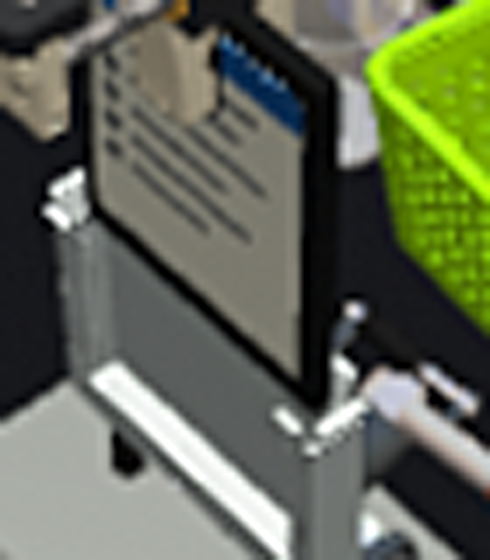

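The tablet's lower corners are at (98,205) and (315,405), just inside the lips, and nothing above blocks the gripper. I'll measure the visible inner wall face and the tablet's side face directly.

Run:
```python
from h import *
c,sn=np.cos(np.radians(4.6)),np.sin(np.radians(4.6))
for i in(9,11):
    s=load("scene",i);P=cloud(s)
    L=P-[.514,-.2284,0];X=c*L[...,0]+sn*L[...,1];Y=-sn*L[...,0]+c*L[...,1];Z=P[...,2]
    def h(n,m,A,lo,hi):
        print(i,n,m.sum(),np.histogram(A[m]*1e3,bins=np.arange(lo,hi,1))[0],"from",lo)
    h("inner +y wall",(Z>.07)&(Z<.115)&(X>-.034)&(X<-.021),Y,50,66)
    h("outer -y wall",(Z>.06)&(Z<.115)&(X>-.035)&(X<-.02),Y,-70,-50)
    h("tablet -y side",(Z>.15)&(Z<.22)&(X>-.0255)&(X<-.018),Y,-62,-45)
    h("tablet face all",(Z>.15)&(Z<.19)&(X<-.0265)&(X>-.034),Y,45,62)
    # floor
    h("floor Y",(Z>.042)&(Z<.05)&(X>-.036)&(X<-.02),Y,50,66)
    h("floor X",(Z>.040)&(Z<.052)&(abs(Y)<.05),X,-45,-5)
    h("floor Z",(X>-.032)&(X<-.022)&(abs(Y)<.05)&(Z<.06),Z,36,56)
    # lips -y flare profile and +y
    for z in range(120,144,3):
        m=(Z>z/1e3)&(Z<=(z+3)/1e3)
        a=m&(Y>.050)&(Y<.075)&(X>-.05)&(X<0); b=m&(Y<-.050)&(Y>-.075)&(X>-.05)&(X<0)
        print(z,[ (np.round(X[q]*1e3).astype(int).tolist()[:8],np.round(Y[q]*1e3).astype(int).tolist()[:8]) for q in(a,b)])
```

```text
9 inner +y wall 186 [ 8  3  2  4  3  2  5 11  5  4  1  4  0  0  0] from 50
9 outer -y wall 285 [ 0  0  0  0  1  4 12 36 18 19  4  2  0  8  4  2  2  7  4] from -70
9 tablet -y side 254 [ 0  0  0  0  0  0  8 27 26  4  4  2  0  3  5  0] from -62
9 tablet face all 106 [0 0 1 0 0 1 0 1 0 0 0 0 0 0 0 0] from 45
9 floor Y 157 [0 1 0 2 0 2 0 0 1 2 0 0 0 0 0] from 50
9 floor X 458 [ 0  0  0  0  0  0  0  0  0  1 11 32 35  2  0  0  0  0  0  1  9 11 21  5
 14 16 14 18 20 10  0  0  0  0  0  0  0  0  0] from -45
9 floor Z 235 [ 0  0  0  1  0  1  0  2  4  8 12  7  6  1  2  1  1  2  7] from 36
120 [([-27, -34, -34], [58, 59, 56]), ([-18, -14, -17, -16, -34, -22, -33, -28], [-50, -62, -62, -64, -52, -62, -55, -61])]
123 [([-27, -25, -33, -34], [57, 56, 56, 52]), ([-16, -16, -22, -21, -25, -30, -27, -36], [-52, -55, -61, -63, -61, -61, -64, -58])]
126 [([-28, -25, -31, -36], [59, 55, 56, 56]), ([-14, -14, -24, -23, -19, -21, -18, -29], [-53, -56, -51, -53, -55, -63, -63, -63])]
129 [([-24, -26, -25, -28, -26, -25, -31, -28], [65, 62, 59, 59, 59, 56, 59, 56]), ([-13, -14, -13, -27, -20, -17, -34, -30],
[... 1602 characters left out ...]
-60, -62])]
129 [([-25, -28, -26, -32, -30, -28, -26, -31], [63, 62, 61, 61, 60, 59, 58, 59]), ([-15, -22, -27, -27, -24, -21, -34, -39], [-56, -54, -51, -54, -54, -63, -62, -61])]
132 [([-28, -24, -35, -26, -34, -39, -37], [62, 60, 60, 54, 58, 52, 51]), ([-16, -13, -11, -16, -15, -17, -28, -26], [-51, -54, -56, -55, -56, -56, -52, -53])]
135 [([-23, -29, -28, -26, -23, -34, -33, -31], [65, 65, 62, 62, 61, 66, 63, 63]), ([-12, -16, -13, -15, -23, -27, -25, -22], [-50, -51, -51, -53, -53, -51, -54, -55])]
138 [([-27, -39], [64, 55]), ([-14, -20, -26, -22, -27, -40, -41, -32], [-55, -53, -50, -54, -54, -53, -60, -66])]
141 [([-28], [52]), ([-23, -21, -26, -23, -28], [-52, -54, -52, -53, -55])]
```

```bash
python3 drive.py '[[-0.0015,-0.0015,0,0,0],[-0.0015,-0.0015,0.001,0,0],[-0.0015,-0.0015,0.002,0,0],[-0.0015,-0.0015,0.003,0,0],[-0.0015,-0.0015,0.004,0,0]]'; python3 -c "
from lean import *
fit(12);to(.49,-.231,.172,-85.4)"
```

```text
clock: 10.68
tool_pos: [0.4921, -0.2309, 0.2518]
orientation: [-179.8, -0.1, -85.4]
force: [-6.3, 2.9, 24.3]
opening: 0.0095
gripper_force: 30.0
wall 326 yaw rel -0.26 lean -0.0044 x0 mm -16.7
tablet 696 yaw rel -0.09 lean -0.0003 x0 mm -25.11
Y [-63.5  60.1]
Y [-54.   54.9]
at [ 0.4922 -0.2308  0.2519] [-1.7979e+02 -1.4000e-01 -8.5380e+01] go [-0.      0.0022  0.0799  0.    ] turn 0.02 F [-4.7  3.5 20.2] t 10.725
```

The force ratio (about 4 to 1, pointing through the hub axis) shows the lower edge wedging on the rear flare. The fix is to bring the cradle back to its forward stop, lower the edge past the neck there without touching, and only then swing upright.

```bash
python3 drive.py '[[0,0,-0.006,0,0],[0,0.006,-0.006,0,0],[0,0.012,-0.006,0,0],[0,0.018,-0.006,0,0],[0,0.0195,-0.006,0,0],[0,0.0195,-0.006,0,0]]'; python3 -c "
from lean import *
fit(13);to(.4728,-.2323,.236,-85.4)"
```

```text
clock: 11.48
tool_pos: [0.4716, -0.2318, 0.2546]
orientation: [-180.0, -0.0, -85.4]
force: [0.3, 0.2, -1.8]
opening: 0.0088
gripper_force: 30.0
wall 192 yaw rel -0.05 lean -0.2172 x0 mm -16.96
tablet 700 yaw rel -0.0 lean 0.0001 x0 mm -45.54
Y [-63.5  59.4]
Y [-53.5  58. ]
at [ 0.4718 -0.2318  0.2546] [-1.7998e+02 -1.0000e-02 -8.5440e+01] go [ 0.0006 -0.001   0.0186  0.    ] turn -0.04 F [-0.2 -0.  -2.3] t 11.525
```

```bash
python3 drive.py '[[0,0.0004,0.004,0,0],[0,0.0004,0.008,0,0],[0,0.0004,0.012,0,0],[0,0.0004,0.015,0,0],[0,0.0004,0.017,0,0],[0,0.0004,0.017,0,0]]'; python3 -c "
from lean import *
fit(14);to(.4728,-.2323,.236,-85.4)"
```

```text
clock: 12.28
tool_pos: [0.4714, -0.2324, 0.2375]
orientation: [-180.0, -0.1, -85.4]
force: [-0.1, -4.6, -1.9]
opening: 0.0089
gripper_force: 30.0
wall 41 yaw rel 1.91 lean -0.4078 x0 mm -8.69
tablet 607 yaw rel 0.12 lean -0.0027 x0 mm -45.47
Y [-63.8  59.3]
Y [-55.   55.8]
at [ 0.4713 -0.2324  0.2375] [-1.7999e+02 -6.0000e-02 -8.5440e+01] go [ 0.     -0.0015  0.0015  0.    ] turn -0.04 F [-0.1 -6.2 -1.1] t 12.325
```

The edge is now past the neck with no vertical force, and a slight side contact says to shift a little toward -y. Now I'll swing upright along the arc.

```bash
python3 drive.py '[[0.001,-0.003,-0.001,0,0],[0.001,-0.006,-0.002,0,0],[0.001,-0.009,-0.003,0,0],[0.001,-0.012,-0.004,0,0],[0.001,-0.015,-0.005,0,0],[0.001,-0.0175,-0.005,0,0],[0.001,-0.0185,-0.005,0,0],[0.001,-0.0185,-0.005,0,0]]'; python3 -c "
from lean import *
fit(15);to(.49,-.2309,.236,-85.4)"
```

```text
clock: 13.32
tool_pos: [0.4899, -0.2313, 0.2426]
orientation: [-180.0, -0.0, -85.4]
force: [-0.1, -3.2, -0.2]
opening: 0.0093
gripper_force: 30.0
wall 233 yaw rel -0.22 lean -0.0142 x0 mm -16.66
tablet 655 yaw rel -0.03 lean -0.0014 x0 mm -27.08
Y [-63.5  60.2]
Y [-55.   55.2]
at [ 0.4898 -0.2313  0.2426] [-179.98   -0.    -85.44] go [-0.0004 -0.0002  0.0066  0.    ] turn -0.04 F [-0.5 -3.3 -1. ] t 13.375
```

```bash
python3 drive.py '[[0.0008,0,0.005,0,0],[0.0008,-0.0005,0.013,0,0],[0.0008,-0.0005,0.021,0,0],[0.0008,-0.0005,0.029,0,0],[0.0008,-0.0005,0.037,0,0],[0.0008,-0.0005,0.045,0,0],[0.0008,-0.0005,0.053,0,0],[0.0008,-0.0005,0.059,0,0]]'; python3 -c "
from lean import *
to(.49,-.2309,.172,-85.4)"
```

```text
clock: 14.38
tool_pos: [0.4902, -0.2321, 0.1829]
orientation: [180.0, 0.0, -85.4]
force: [-0.4, 0.0, -2.6]
opening: 0.0089
gripper_force: 30.0
at [ 0.4902 -0.2321  0.1829] [ 1.7999e+02  1.0000e-02 -8.5440e+01] go [-0.0012  0.0001  0.0109  0.    ] turn -0.04 F [-0.4  0.  -2.6] t 14.375
```

```bash
python3 drive.py '[[0,0,0.003,0,0],[0,0,0.006,0,0],[0,0,0.008,0,0],[0,0,0.010,0,0],[0,0,0.0115,0,0],[0,0,0.0115,0,0]]'; python3 -c "
from lean import *
fit(16);to(.49,-.2309,.172,-85.4)"
```

```text
clock: 15.12
tool_pos: [0.4904, -0.2321, 0.1731]
orientation: [-180.0, -0.0, -85.4]
force: [-3.9, 2.1, 7.1]
opening: 0.0089
gripper_force: 30.0
wall 386 yaw rel -0.09 lean 0.0014 x0 mm -26.78
tablet 75 yaw rel 20.01 lean -0.0214 x0 mm -36.45
Y [-63.5  57.7]
Y [-56.3   5.7]
at [ 0.4905 -0.2321  0.1732] [-1.7995e+02 -3.0000e-02 -8.5420e+01] go [-0.0012  0.0004  0.0012  0.    ] turn -0.02 F [-3.3  2.2  6.6] t 15.175
```

It's seated: the force appears at TCP z 0.173, against 0.172 expected. I'll open the fingers slightly and ease the cradle forward onto its stop with the front finger.

```bash
python3 drive.py '[[0,0,0,0,0.03],[0,0,-0.001,0,0.03],[0,0,-0.001,0,0.03],[0,0,-0.001,0,0.03],[0,0.005,-0.001,0,0.03],[0,0.01,-0.001,0,0.03],[0,0.015,-0.001,0,0.03],[0,0.02,-0.001,0,0.03]]'; python3 drive.py '[[0,0.005,0,0,0.04],[0,0.01,0,0,0.05],[0,0.015,0,0,0.06],[0,0.015,0,0,0.06]]'
python3 - <<'E'
from h import *
to(.49,-.2309,.172,-85.4)
s=snap("scene",17)
cv2.imwrite("pics/s17.png",crop(s,260,150,110,120,5))
E
```

```text
clock: 16.18
tool_pos: [0.4698, -0.2337, 0.173]
orientation: [180.0, 0.0, -85.4]
force: [-0.3, -0.3, -0.5]
opening: 0.03
gripper_force: 0.5
clock: 16.68
tool_pos: [0.4551, -0.2349, 0.1732]
orientation: [-180.0, -0.0, -85.4]
force: [-0.0, -0.1, 0.5]
opening: 0.0592
gripper_force: 0.0
at [ 0.4551 -0.2349  0.1732] [-179.98   -0.    -85.44] go [-0.0012 -0.0351  0.0012  0.    ] turn -0.04 F [-0.  -0.1  0.5] t 16.675
```

View pics/s17.png

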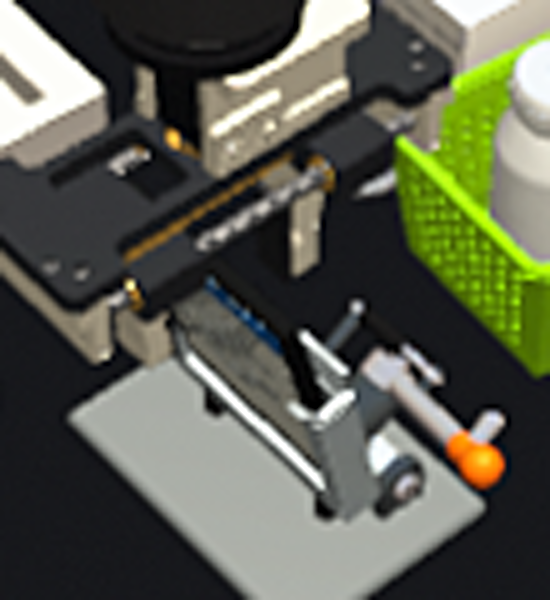

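The tablet sits low in the cradle, which rests on its forward stop with the tablet's top between the open fingers near (200,320). Next I'll retreat up and work out the kickstand path.

```bash
python3 drive.py '[[0,0,-0.02,0,0.06],[0,0,-0.06,0,0.06],[0,0,-0.1,0,0.03],[0,0,-0.1,0,0],[0,0,-0.1,0,0]]'
python3 - <<'E'
from h import *
print(ctrl.get_obs()["joint_pos"].round(1))
to(.5066,-.352,.18,4.6); to(.5066,-.352,.18,-175.4)
th=-.21;H=np.array([.5141,-.2284,.03]);w=np.radians(4.6)
Rz=np.array([[np.cos(w),-np.sin(w),0],[np.sin(w),np.cos(w),0],[0,0,1]])
Ry=np.array([[np.cos(th),0,np.sin(th)],[0,1,0],[-np.sin(th),0,np.cos(th)]])
a=np.radians(22);e=np.array([-np.sin(a),0,np.cos(a)])
for t in(th,0):
  Ry=np.array([[np.cos(t),0,np.sin(t)],[0,1,0],[-np.sin(t),0,np.cos(t)]])
  for q in(0,.3,.5,.7,.9,1.1,2.094):
    el=np.radians(25)-q;u=np.cos(el)*np.array([0,-1,0])+np.sin(el)*e
    print(t,q,(H+Rz@Ry@(np.array([.016,-.045,.06])+.087*u)).round(4))
s=snap("top",18);P=cloud(s).reshape(-1,3)
q=P[(P[:,0]>.52)&(P[:,0]<.68)&(P[:,1]>-.47)&(P[:,1]<-.24)&(P[:,2]>.05)&(P[:,2]<.2)]
for y in np.arange(-.47,-.24,.02):
    r=q[(q[:,1]>=y)&(q[:,1]<y+.02)]; 
    if len(r): print(y.round(2),"minx",np.percentile(r[:,0],2).round(3),r[:,2].max().round(3))
s2=snap("scene",18)
for n,s in(("t",s),("s",s2)):
    h=cv2.cvtColor(s["frame"],cv2.COLOR_RGB2HSV);m=(h[...,0]>5)&(h[...,0]<18)&(h[...,1]>180)&(h[...,2]>150)
    N,L,st,c=cv2.connectedComponentsWithStats(m.astype(np.uint8));i=1+np.argmax(st[1:,4]);print(n,c[i],np.median(cloud(s)[L==i],0).round(4))
P=cloud(s2).reshape(-1,3);q=P[(P[:,0]>.43)&(P[:,0]<.5)&(P[:,1]>-.3)&(P[:,1]<-.16)&(P[:,2]>.14)&(P[:,2]<.22)];print("tablet top",np.percentile(q,[1,50,99],axis=0).round(3))
E
```

```text
clock: 17.35
tool_pos: [0.4553, -0.2347, 0.2727]
orientation: [-180.0, 0.0, -85.4]
force: [-0.5, 0.8, 0.7]
opening: 0.0353
gripper_force: 0.0
[ -5.3   4.3 -17.6  -0.  -68.1   9.9]
at [ 0.4553 -0.2347  0.2727] [-1.800e+02  2.000e-02 -8.545e+01] go [ 0.121  -0.0418  0.0927  0.    ] turn -90.05 F [-0.5  0.8  0.7] t 17.35
at [ 0.4553 -0.2347  0.2727] [-1.800e+02  2.000e-02 -8.545e+01] go [ 0.121  -0.0418  0.0927  0.    ] turn 89.95 F [-0.5  0.8  0.7] t 17.35
-0.21 0 [ 0.5067 -0.3532  0.1225]
-0.21 0.3 [ 0.5212 -0.3594  0.1018]
-0.21 0.5 [ 0.5309 -0.3593  0.0874]
-0.21 0.7 [ 0.5402 -0.3557  0.0732]
-0.21 0.9 [ 0.5488 -0.3488  0.0598]
-0.21 1.1 [ 0.5562 -0.3389  0.0476]
-0.21 2.094 [ 0.5686 -0.2616  0.0202]
0 0 [ 0.5263 -0.3517  0.1241]
0 0.3 [ 0.5362 -0.3582  0.101 ]
0 0.5 [ 0.5427 -0.3583  0.0849]
0 0.7 [ 0.5489 -0.355   0.069 ]
0 0.9 [ 0.5544 -0.3484  0.0539]
0 1.1 [ 0.5592 -0.3387  0.0403]
0 2.094 [ 0.5654 -0.2618  0.0096]
-0.47 minx 0.609 0.187
-0.45 minx 0.609 0.194
-0.43 minx 0.609 0.196
-0.41 minx 0.609 0.198
-0.39 minx 0.609 0.194
-0.37 minx 0.609 0.195
-0.35 minx 0.61 0.185
-0.33 minx 0.667 0.141
-0.31 minx 0.667 0.146
-0.29 minx 0.672 0.11
-0.27 minx 0.656 0.095
t [384.73333333 215.86666667] [ 0.5032 -0.356   0.1289]
s [354.60377358 241.98113208] [ 0.5046 -0.3531  0.1265]
tablet top [[ 0.448 -0.288  0.141]
 [ 0.456 -0.24   0.172]
 [ 0.469 -0.18   0.18 ]]
```

```bash
python3 drive.py '[[0.06,-0.02,0,10,0],[0.121,-0.044,0,20,0],[0.121,-0.044,0,30,0],[0.121,-0.044,0,40,0],[0.121,-0.044,0,50,0],[0.121,-0.044,0,60,0],[0.121,-0.044,0,70,0],[0.121,-0.044,0,80,0]]'; python3 drive.py '[[0,0,0.02,10,0],[0,0,0.05,10,0],[0,0,0.09,10,0],[0,0,0.09,10,0],[0,0,0.09,10,0]]'; python3 -c "
from h import *
to(.509,-.353,.16,-175.4)"
```

```text
clock: 18.45
tool_pos: [0.5085, -0.3518, 0.2716]
orientation: [179.9, -0.1, -165.8]
force: [0.8, 0.8, 0.1]
opening: 0.0004
gripper_force: 0.0
clock: 19.08
tool_pos: [0.5094, -0.3523, 0.1839]
orientation: [-180.0, -0.0, -175.4]
force: [0.6, -0.3, 0.7]
opening: 0.0003
gripper_force: 0.0
at [ 0.5094 -0.3523  0.1839] [-1.7996e+02 -1.0000e-02 -1.7541e+02] go [ 0.0004 -0.0006  0.0239  0.    ] turn -0.01 F [ 0.6 -0.3  0.7] t 19.075
```

```bash
python3 drive.py '[[0,0,0.015,0,0],[0,0,0.027,0,0],[-0.003,0,0.032,0,0],[-0.006,0,0.037,0,0],[-0.009,0,0.042,0,0],[-0.012,0,0.048,0,0]]'
python3 - <<'E'
from h import *
for n in("scene",):
    s=snap(n,19);h=cv2.cvtColor(s["frame"],cv2.COLOR_RGB2HSV);m=(h[...,0]>5)&(h[...,0]<18)&(h[...,1]>180)&(h[...,2]>150);m[:,:300]=0
    N,L,st,c=cv2.connectedComponentsWithStats(m.astype(np.uint8));i=1+np.argmax(st[1:,4]);print(n,st[i],c[i],np.median(cloud(s)[L==i],0).round(4))
E
```

```text
clock: 19.82
tool_pos: [0.5211, -0.351, 0.1347]
orientation: [-180.0, 0.0, -175.4]
force: [-0.3, -0.1, 1.4]
opening: 0.0009
gripper_force: 0.4
scene [355 243  13   9  38] [361.26315789 247.81578947] [ 0.5164 -0.3606  0.1048]
```

```bash
python3 drive.py '[[-0.003,0,0.005,0,0],[-0.006,0,0.010,0,0],[-0.010,0,0.015,0,0],[-0.013,0,0.020,0,0],[-0.016,0,0.025,0,0],[-0.020,0,0.030,0,0],[-0.024,0,0.036,0,0],[-0.027,0,0.041,0,0]]'
python3 - <<'E'
from h import *
for n in("scene",):
    s=snap(n,20);h=cv2.cvtColor(s["frame"],cv2.COLOR_RGB2HSV);m=(h[...,0]>5)&(h[...,0]<18)&(h[...,1]>180)&(h[...,2]>150);m[:,:300]=0
    N,L,st,c=cv2.connectedComponentsWithStats(m.astype(np.uint8))
    for i in range(1,N):
        if st[i,4]>4: print(n,st[i],c[i],np.median(cloud(s)[L==i],0).round(4))
    print(ctrl.get_obs()["force"])
E
```

```text
clock: 20.88
tool_pos: [0.548, -0.3488, 0.0935]
orientation: [180.0, -0.0, -175.4]
force: [0.4, 0.0, 0.3]
opening: 0.0001
gripper_force: 0.0
scene [347 230   7   6  19] [350.26315789 232.73684211] [ 0.5632 -0.2695  0.0315]
[ 0.15331282 -0.30856971 -0.79696331]
```

The foot is at (0.563, -0.270, 0.03), which matches the stop position, so the kickstand has snapped down. Next I'll raise, turn back and straddle the tablet.

```bash
python3 drive.py '[[0,0,-0.06,0,0],[0,0,-0.12,0,0],[0,0,-0.18,0,0.02],[0.02,0,-0.18,-10,0.05],[0.04,0.03,-0.18,-20,0.08],[0.06,0.06,-0.18,-30,0.08],[0.07,0.09,-0.18,-40,0.08],[0.077,0.12,-0.18,-50,0.08]]'; python3 drive.py '[[0,0,0,-10,0.08],[0,0,0,-20,0.08],[0,0,0,-30,0.08],[0,0,0,-40,0.08],[0,0,0,-40,0.08]]'; python3 -c "
from h import *
to(.462,-.2326,.174,-85.4)"
```

```text
clock: 21.92
tool_pos: [0.4607, -0.2346, 0.2743]
orientation: [-180.0, 0.0, -125.1]
force: [0.3, 0.5, 0.2]
opening: 0.0549
gripper_force: 0.0
clock: 22.55
tool_pos: [0.4614, -0.2353, 0.2741]
orientation: [-180.0, 0.0, -85.5]
force: [0.0, 0.4, -0.8]
opening: 0.0799
gripper_force: 0.0
at [ 0.4614 -0.2353  0.2741] [-179.99    0.    -85.51] go [-0.0027 -0.0008  0.1001  0.    ] turn -0.11 F [ 0.   0.4 -0.8] t 22.55
```

```bash
python3 drive.py '[[-0.0027,0,0.04,0,0.08],[-0.0027,0,0.08,0,0.08],[-0.0027,0,0.1,0,0.08],[-0.0027,0,0.1,0,0.06],[-0.0027,0,0.1,0,0.04],[-0.0027,0,0.1,0,0.03],[-0.0027,0,0.1,0,0.03]]'; python3 drive.py '[[0,-0.004,0,0,0.03],[0,-0.008,0,0,0.03],[0,-0.012,0,0,0.03],[0,-0.016,0,0,0.025],[0,-0.02,0,0,0.025],[0,-0.024,0,0,0.02],[0,-0.027,0,0,0.018],[0,-0.027,0,0,0.015]]'; python3 -c "
from lean import *
fit(21);to(.490,-.2326,.174,-85.4)"
```

```text
clock: 23.42
tool_pos: [0.4616, -0.2327, 0.1748]
orientation: [-179.9, -0.0, -85.5]
force: [0.4, -0.4, 0.6]
opening: 0.0456
gripper_force: 0.0
clock: 24.42
tool_pos: [0.4884, -0.2305, 0.174]
orientation: [-180.0, -0.0, -85.4]
force: [0.1, -0.2, 0.9]
opening: 0.0153
gripper_force: 0.4
wall 367 yaw rel -0.03 lean -0.0344 x0 mm -26.82
tablet 174 yaw rel 4.77 lean 0.025 x0 mm -37.53
Y [-63.5  57.2]
Y [-54.8 -10. ]
at [ 0.4882 -0.2305  0.1739] [180.    -0.   -85.44] go [ 0.0022 -0.0016 -0.0001  0.    ] turn -0.04 F [-0.5  0.2  0.2] t 24.475
```

```bash
python3 drive.py '[[0,-0.0005,0,0,0],[0,-0.0005,0,0,0],[0,-0.0005,0,0,0],[0,-0.001,0,0,0],[0,-0.0015,0,0,0],[0,-0.0020,0,0,0],[0,-0.0020,0,0,0]]'
python3 - <<'E'
from lean import *
fit(22);to(.490,-.2326,.174,-85.4)
s=load("scene",22)
h=cv2.cvtColor(s["frame"],cv2.COLOR_RGB2HSV);m=(h[...,0]>5)&(h[...,0]<18)&(h[...,1]>180)&(h[...,2]>150);m[:,:300]=0
N,L,st,c=cv2.connectedComponentsWithStats(m.astype(np.uint8))
for i in range(1,N):
    if st[i,4]>4: print(st[i],c[i],np.median(cloud(s)[L==i],0).round(4),plane(s,*c[i],.009))
E
```

```text
clock: 25.35
tool_pos: [0.4894, -0.2304, 0.1741]
orientation: [179.9, 0.0, -85.4]
force: [-4.2, 0.6, 6.4]
opening: 0.0086
gripper_force: 30.0
wall 399 yaw rel -0.0 lean 0.0024 x0 mm -28.06
tablet 145 yaw rel 7.99 lean -0.0148 x0 mm -30.58
Y [-63.7  57.5]
Y [-54.5  34.9]
at [ 0.4894 -0.2304  0.1741] [179.91   0.   -85.44] go [ 0.0022 -0.0004  0.0001  0.    ] turn -0.04 F [-5.1 -0.8  4.5] t 25.4
[346 233   7   6  29] [349.4137931  235.48275862] [ 0.5614 -0.2687  0.0203] [ 0.56786818 -0.26166081  0.009     ]
```

I've used all ten pictures, so I'll check the final state numerically.

Run:
```python
from h import *
A=load("scene",0);s=snap("scene",23)
for k in(A,s):
    P=cloud(k);g=k["frame"].min(2);m=np.zeros((400,640),bool);m[180:280,265:370]=1
    m&=(P[...,2]>.008)&(P[...,2]<.02)&(g>80)
    N,L,st,c=cv2.connectedComponentsWithStats(m.astype(np.uint8));i=1+np.argmax(st[1:,4]);v,u=np.nonzero(L==i)
    X=np.array([plane(k,a,b,.014)[:2] for a,b in zip(u,v)],np.float32)*1000
    print("plate",cv2.minAreaRect(X))
d=cv2.absdiff(A["frame"],s["frame"]).max(2)
for n,(x0,y0,x1,y1) in dict(timer=(220,210,265,245),marker=(308,312,380,338),beaker=(318,155,345,192),basket=(345,150,425,222)).items(): print(n,(d[y0:y1,x0:x1]>40).sum())
P=cloud(s);c,sn=np.cos(np.radians(4.6)),np.sin(np.radians(4.6));L=P-[.514,-.2284,0];X=c*L[...,0]+sn*L[...,1];Y=-sn*L[...,0]+c*L[...,1];Z=P[...,2]
for y0,y1 in((-.053,-.045),(-.04,-.03)):
    m=(Y>y0)&(Y<y1)&(X<-.012)&(X>-.035)&(Z>.1)&(Z<.23);print("tablet top z",np.sort(Z[m])[-6:].round(3))
# foot lowest orange and kickstand; cradle lean from the screen plane
m=(Z>.07)&(Z<.125)&(abs(Y)<.045)&(X<-.015)&(X>-.04);print("lean",np.polyfit(Z[m]-.03,X[m],1))
o=ctrl.get_obs();print(o["force"],o["opening"],o["gripper_force"],o["tool_pos"],o["clock"])
```

```text
plate ((487.815673828125, -231.5296173095703), (116.39675903320312, 168.6244354248047), 4.296579837799072)
plate ((487.8172607421875, -231.551025390625), (116.39675903320312, 168.8374481201172), 4.296579837799072)
timer 0
marker 0
beaker 646
basket 335
tablet top z [0.187 0.187 0.187 0.187 0.188 0.189]
tablet top z [0.226 0.227 0.228 0.229 0.229 0.23 ]
lean [ 0.00277008 -0.02801339]
[-4.02506833  0.67087013  4.55475781] 0.008983972466050063 30.012580454349518 [ 0.48938196 -0.23042173  0.17407496] 25.45
```

```bash
python3 drive.py '[[0,-0.0005,0,0,0],[0,-0.0005,0,0,0],[0,-0.0005,0,0,0]]'; python3 -c "
from plant import ctrl
print(ctrl.close_job())"
```

```text
clock: 25.82
tool_pos: [0.4896, -0.2304, 0.1741]
orientation: [179.9, 0.0, -85.4]
force: [-5.5, -0.5, 6.6]
opening: 0.0088
gripper_force: 30.0
the job is handed in; nothing more can be done
None
```

I handed the job in at 25.8 s: the tablet is seated screen out, the kickstand is snapped down, and the gripper holds the cradle upright with its foot, by the force readings, on the bench; an early try at the cradle mouth jammed at 41 N wrist force, but the stand, timer and marker did not move (the gripper blocked the final view of the beaker).

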